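# Hold the beam flap on its balance point for a dark reading

## Robot

A 7-joint arm with a two-finger parallel gripper is mounted at the origin on a cart in front of the work surface, level with it; the furniture and walls round the work are solid. World frame = base frame: x ahead of the robot, y to its left, z up, the work surface at z = 0. Lengths are in m, angles in rad, forces in N, time in s.
With the tool pointing down it reaches from about 0.4 to 0.85 m from the base axis. Payload 10.4 kg.
Tool frame: the origin (TCP) lies at the very end of the fingers, on their centre line; the grasp point (between the pads) lies 19 mm behind it (grip_point_offset is the distance from the TCP to the grasp point, in m); z points along the fingers, y is the line along which they close (so a half turn about z gives the same grasp; the last joint's range is limited). The gripper opens to 85 mm and grips with 20 to 120 N. Pads are 22 mm wide; open, the fingers measure 114 mm over their backs; the gripper's body (76 mm by 85 mm) begins 54 mm behind the grasp point. The pads swing forward as they close: fully open they stand 13 mm farther back than shut.
Start: joints at [1.206, 0.332, -0.065, 1.46, 0.022, 1.35, -0.088], TCP at [0.21, -0.589, 0.231] pointing down, gripper open.
Joint ranges: [-2.6, 2.6], [-0.5, 2.12], [-1.47, 1.34], [0.16, 2.42], [-1.27, 4.41], [0.06, 2.06], [-2.6, 2.6]. Speed limits (rad/s): [2.22, 2.22, 2.79, 2.79, 3.14, 3.14, 3.14].

## Interface

Orientations are given as a rotation vector (axis times angle).
In Python, from workcell import read_state, grab_frame, hand_in, look_for, silhouettes, pinpoint, grip_point_offset gives the robot as it stands. The module is installed in compiled form; this text tells all that it offers.
- The arm moves only by the shell command python3 -m creep 'ROWS' [FORCE]. ROWS is JSON, a list of rows, each a list of 3 entries, a list of its own where there are three numbers: the finger opening in m, from 0 to 0.0854, then the shift along the tool's x, y, z in m, then the turn about the tool's z in rad. In form: [[fingers, [dx, dy, dz], spin], ...]. A call has exactly 10 rows; each row is the pose to reach, as a shift and turn from the pose commanded when the call began, along the tool's axes at that moment; what a row does not reach only later rows make up. A row lasts 1/12 s, in which the tool goes at most 41.7 mm and 7.16 degrees, less where a joint would pass 70% of its speed; a pose out of reach is approached as far as the arm can. A call with a gripper value outside its range is refused whole. The fingers move at their own pace and stop on an object; FORCE is the grip in N (left out, the last holds). Time passes only in rows, so rows that repeat a pose let the fingers close, or fill a call up. It gives the time, the measured TCP pose, the force, the opening and the grip force at its end, in the units of the state.
- read_state(): the state, without advancing time (a new reading comes with each control period).
- grab_frame(name): name is "side" or "top" or "wrist"; returns a dict with "frame" (420x560x3 uint8, red, green, blue), "fx", "fy", "cx", "cy" (pixels), "world_to_cam" (4x4, takes a point from world to camera coordinates); the wrist camera has in their place "T_tool_cam" (4x4, takes a point from camera to tool coordinates, whose origin is the TCP and whose axes are the flange's). Camera axes: x right, y down, z forward; pixel columns grow to the right and rows downward; lengths in m; the calibration is good to about 2 mm. A picture is of the moment at which its call begins: read the wrist's pose just before it. There is no depth.
- hand_in(): hands the job in; it is judged then, once.
Trained networks look in the newest picture that a camera, given by its name, has taken for a name from the list of things; names that differ only in an ending like _2 or _b are one class to them, and where a whole thing is asked for, a point or a joint stands for the part that bears it (a point fixed in the world has none). Each returns a list of dicts, best first, with "score" (0 to 1); they miss things now and then, are a little off and sometimes report something else, mostly with a low value. They report only what shows in the picture. A call takes as long as a camera call.
- look_for(camera, thing): "location" ([column, row] in pixels, amid what is visible of it).
- silhouettes(camera, thing): "pixels" (420x560 bool, what is visible of it) and "location" ([column, row] in pixels, amid what is visible of it).
- pinpoint(camera, thing): "location" ([column, row] in pixels: a listed point, or the origin of a listed thing).
The state is a dict: "clock": time; "joint_pos": joint angles; "qd": joint speeds; "tau": joint torques, N m; "position": TCP position; "eef_rot": TCP orientation; "wrist_force": force on the tool from outside, world axes, zero at the start; "moment": the same for the moment, N m; "width": finger opening in m; "gripper_force": force on a finger pad.
Only numpy, scipy, OpenCV 4.12 (cv2) and the standard library are available. Lean on these libraries where they do the work, as an engineer would, in place of code of your own. Each camera call takes 0.05 s, during which the arm holds its last target. There are 200 camera calls.

## Task

Get the little photometer bench ready for a dark reading: while the beam flap still lies over toward the lamp, slide the sample carriage by its post until it is fully home under the hood. Then swing the flap up by its bar to its balance point, where the plate stands upright across the beam, never letting it drop over toward the sample, and finish still gripping the bar and holding it steady there: nothing else keeps it up, so do not let go. Leave the things standing around the bench where they are.

Things in the scene. Friction and masses are not known exactly. Their poses are not given: they have to be found in the camera images.
- bench: Photometer bench, fixed: base plate 150 (x) x 400 (y) x 12 mm; origin centre of underside; x away from robot, y along the beam from lamp to hood. Beam line at x = 25 mm. Lamp housing (grey box 62 x 50 mm, top z = 100 mm) at y = -195 to -145, lens barrel to -132 mm; sample hood (grey arch 56 mm wide, open toward the lamp, roof z = 92 to 100 mm) at y = 150 to 198 mm.
- carriage (a joint): How far the sample carriage has been slid along the bench's +y toward the hood, m: 0 to 0.090; 0.090 is fully home against its end stop, with the sample tube under the hood's roof. It starts between 0 and 0.030. Runs stiffly (about 1.5 N plus 4 N per m/s) and stays where it is left.
- post_top (a point): Centre of the top of the carriage's post: upright dark steel pin, diameter 14 mm, top 100 mm and foot 22 mm above the worktop, on an arm on the robot's side of the bench (x = -40 mm of the bench). It moves with the carriage; the sample tube is fixed in the carriage on the beam line, 40 mm farther along +y.
- beam_flap (a joint): Angle of the flap, rad: 0 = plate upright, exactly its balance point; positive = leaning to the lamp (bench -y), negative = leaning to the sample hood. It turns freely, with hardly any friction, and from either side of 0 falls to a stop at +1.05 or -1.05. It starts lying on the lamp-side stop (+1.05).
- flap_hinge (a point): Point on the flap's hinge axis, 40 mm above the worktop, in line with point flap_grip. The hinge axis runs along the bench's x.
- flap_grip (a point): Where to grip the flap: on the centre line of the round bar at its free edge, 80 mm from the hinge axis. The bar (dark steel, diameter 12 mm, parallel to the hinge) sticks out 60 mm from the plate (60 mm wide, 5 mm thick) on the robot's side; this point is 35 mm from the plate, 25 mm from the bar's end. Flap and bar: about 150 g. The bar may turn between the fingers.
- weigh_boat: Bystander: square white weighing boat, 70 x 70 x 18 mm, origin at the centre of its underside.
- white_bottle: Bystander: small white bottle, 30 mm across, 61 mm high, origin at the centre of its underside.
- timer: Bystander: white timer with three buttons, 62 x 62 x 20 mm, origin at the centre of its underside.
- marker_blue: Bystander: capped marker pen lying down, 140 mm long, 13 mm thick, origin at the middle of its underside.

How it is judged:
On the way, in this order (a step that is already met when the one before it is completed fails the run):
1. the carriage is fully home under the hood while the flap still lies toward the lamp (value of joint carriage above 0.086 m and value of joint beam_flap above 0.8 rad), for 0.2 s.
2. the flap stands upright on its balance point, gripped by its bar (value of joint beam_flap between -0.09 and 0.09 rad and contact force between the fingers and beam_flap above 0.5 N), for 0.3 s.
At the end, for the whole second after the job is handed in: The fingers hold the flap by its bar (contact force more than 0.5 N) with the plate upright within 0.09 rad (5 degrees) and still (under 0.1 rad/s), and the carriage is within 4 mm of its end stop under the hood (all of step 2 and velocity of joint beam_flap between -0.1 and 0.1 rad/s and value of joint carriage above 0.086 m); the arm keeps its last pose, push and grip.
It fails at once if the flap drops over toward the sample (past 0.35 rad) (value of joint beam_flap below -0.35 rad).
It fails at once if a bystander is moved more than 20 mm (distance of any of weigh_boat, white_bottle, timer, marker_blue from where it was at the start of the episode above 0.02 m).
It also fails if it takes over 51 s, if anything falls off the work surface, if the arm or the gripper's body presses on something with over 40 N, if the wrist force passes 120 N, or if a joint passes its speed limit or range.

## Working session

There is one attempt and no reset: what is moved stays moved. The work goes in short steps, Python scripts to look and compute and a shell command to move; the robot and the scene stay as the last step left them, time stands still between calls to the robot, and variables do not carry over. Pictures are saved under pics/ and viewed, at most 10 in all, crops included, and the job is handed in when it is done.

```bash
mkdir -p pics; cat > h.py <<'E'
import numpy as np, cv2
from workcell import *
from scipy.spatial.transform import Rotation as R
def P(f,st=None):
    K=np.array([[f['fx'],0,f['cx']],[0,f['fy'],f['cy']],[0,0,1.]])
    if 'world_to_cam' in f: M=np.array(f['world_to_cam'])
    else:
        T=np.eye(4);T[:3,:3]=R.from_rotvec(st['eef_rot']).as_matrix();T[:3,3]=st['position']
        M=np.linalg.inv(T@np.array(f['T_tool_cam']))
    return K@M[:3]
def tri(Ps,uv):
    A=[]
    for p,(u,v) in zip(Ps,uv): A+=[u*p[2]-p[0],v*p[2]-p[1]]
    X=np.linalg.svd(np.array(A))[2][-1];X=X[:3]/X[3]
    r=[np.round((p@np.r_[X,1])[:2]/(p@np.r_[X,1])[2]-np.array(q),1).tolist() for p,q in zip(Ps,uv)]
    return X.round(4),r
def planez(p,uv,z):
    A=np.array([uv[0]*p[2]-p[0],uv[1]*p[2]-p[1]]);
    return np.linalg.solve(A[:,:2],-A[:,3]-A[:,2]*z).round(4)
E
python3 - <<'E'
from h import *
st=read_state();print({k:np.round(v,3).tolist() for k,v in st.items()},grip_point_offset if not callable(grip_point_offset) else grip_point_offset())
Ps={}
for c in ['side','top']:
    f=grab_frame(c);Ps[c]=P(f);cv2.imwrite(f'pics/{c}0.png',f['frame'][:,:,::-1])
for t in ['bench','post_top','flap_hinge','flap_grip','weigh_boat','white_bottle','timer','marker_blue']:
    d={c:pinpoint(c,t) for c in Ps}
    for c in d: print(t,c,[(np.round(q['location'],1).tolist(),round(q['score'],2)) for q in d[c][:3]], planez(Ps[c],d[c][0]['location'],0) if d[c] else '')
    if all(d.values()): print('  ',tri(list(Ps.values()),[d[c][0]['location'] for c in Ps]))
E
```

```text
{'clock': 0.0, 'joint_pos': [1.206, 0.333, -0.065, 1.461, 0.022, 1.35, -0.089], 'qd': [0.0, 0.001, -0.001, 0.001, 0.001, -0.001, 0.001], 'tau': [0.0, -62.544, 0.049, -39.161, 0.016, 0.01, -0.0], 'position': [0.209, -0.589, 0.231], 'eef_rot': [-3.094, -0.534, 0.0], 'wrist_force': [-0.279, -0.82, 0.319], 'moment': [0.011, 0.036, -0.038], 'gripper_force': 0.0, 'width': 0.086} 0.0187
bench side [([297.4, 237.3], 0.96)] [0.5881 0.1201]
bench top [([277.2, 203.9], 0.73)] [0.575  0.1088]
   (array([0.5788, 0.1085, 0.0039]), [[-2.3, 0.6], [0.0, -1.5]])
post_top side [([278.2, 201.5], 0.76)] [0.5687 0.4482]
post_top top [([257.0, 207.7], 0.83)] [0.5651 0.1716]
   (array([0.5383, 0.1669, 0.1056]), [[1.0, -0.3], [0.0, 0.7]])
flap_hinge side [([288.4, 231.0], 0.68)] [0.5673 0.1715]
flap_hinge top [] 
flap_grip side [([295.2, 232.1], 0.65)] [0.5876 0.1597]
flap_grip top [([316.3, 202.9], 0.78)] [ 0.5739 -0.0124]
   (array([ 0.5574, -0.0073,  0.0763]), [[-1.1, 0.3], [0.0, -0.6]])
weigh_boat side [] 
weigh_boat top [([400.2, 192.4], 0.66)] [ 0.5981 -0.2745]
white_bottle side [([231.2, 313.6], 0.61)] [ 0.3751 -0.2533]
white_bottle top [([392.7, 262.7], 0.48)] [ 0.3798 -0.2344]
   (array([ 0.3787, -0.2368, -0.011 ]), [[1.7, -0.3], [0.1, 0.8]])
timer side [] 
timer top [([155.3, 207.8], 0.69)] [0.576  0.4866]
marker_blue side [([241.2, 201.8], 0.53)] [0.4284 0.468 ]
marker_blue top [([163.5, 253.8], 0.69)] [0.4313 0.4595]
   (array([0.4297, 0.4586, 0.0037]), [[0.4, -0.1], [0.0, 0.3]])
```

View pics/side0.png

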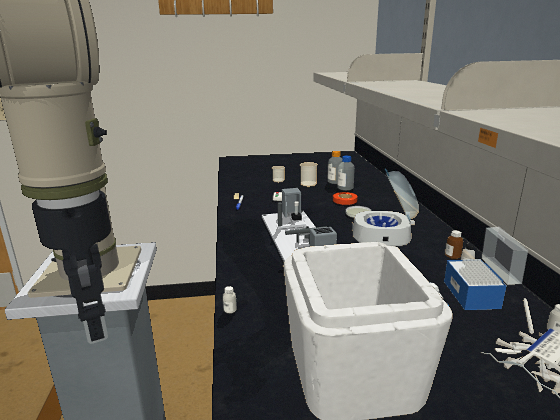

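View pics/top0.png

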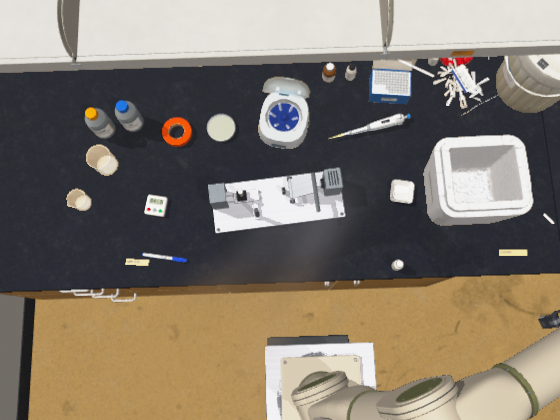

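The side view is distant: bench around (290,225), flap bar near (295,232). In the top view the bench spans columns 210–345 around row 203, with the lamp on the right, the hood on the left, the post at (257,208) and the bar at (316,203). The networks agree with the pictures, and the bench is turned by about 6°. I'll move to a wrist view above it.

```bash
python3 -m creep '[[0.085,[0.25,-0.27,-0.06],0.234],[0.085,[0.25,-0.27,-0.06],0.234],[0.085,[0.25,-0.27,-0.06],0.234],[0.085,[0.25,-0.27,-0.06],0.234],[0.085,[0.25,-0.27,-0.06],0.234],[0.085,[0.25,-0.27,-0.06],0.234],[0.085,[0.25,-0.27,-0.06],0.234],[0.085,[0.25,-0.27,-0.06],0.234],[0.085,[0.25,-0.27,-0.06],0.234],[0.085,[0.25,-0.27,-0.06],0.234]]'
```

```text
clock: 1.73
position: [0.3583, -0.244, 0.2933]
eef_rot: [3.135, 0.184, 0.005]
wrist_force: [1.3, -1.1, 0.7]
width: 0.0849
gripper_force: 0.0
```

```bash
python3 -m creep '[[0.085,[0.17,-0.28,0],0],[0.085,[0.17,-0.28,0],0],[0.085,[0.17,-0.28,0],0],[0.085,[0.17,-0.28,0],0],[0.085,[0.17,-0.28,0],0],[0.085,[0.17,-0.28,0],0],[0.085,[0.17,-0.28,0],0],[0.085,[0.17,-0.28,0],0],[0.085,[0.17,-0.28,0],0],[0.085,[0.17,-0.28,0],0]]'
cat > m.py <<'E'
from h import *
import sys,json,os
tag=sys.argv[1]
st=read_state();f=grab_frame('wrist');p=P(f,st);cv2.imwrite(f'pics/{tag}.png',f['frame'][:,:,::-1])
print(st['position'])
D=json.load(open('d.json')) if os.path.exists('d.json') else {}
D[tag]={'P':p.tolist()}
for t in ['bench','post_top','flap_hinge','flap_grip']:
    q=pinpoint('wrist',t); print(t,[(np.round(a['location'],1).tolist(),round(a['score'],2)) for a in q[:2]])
    if q and q[0]['score']>.3: D[tag][t]=list(map(float,q[0]['location']))
    v=[(np.array(d['P']),d[t]) for d in D.values() if t in d]
    if len(v)>1: print('  ',tri([a for a,_ in v],[b for _,b in v]))
json.dump(D,open('d.json','w'))
E
python3 m.py w1
```

```text
clock: 2.57
position: [0.4936, 0.048, 0.2912]
eef_rot: [-3.136, -0.176, 0.0]
wrist_force: [1.1, -0.4, 0.0]
width: 0.0848
gripper_force: 0.0
[0.4936358 0.0480318 0.2911835]
bench [([248.0, 84.9], 0.77)]
post_top [([164.0, 122.1], 0.7)]
flap_hinge [([470.6, 262.5], 0.46)]
flap_grip [([343.4, 126.3], 0.82)]
```

View pics/w1.png

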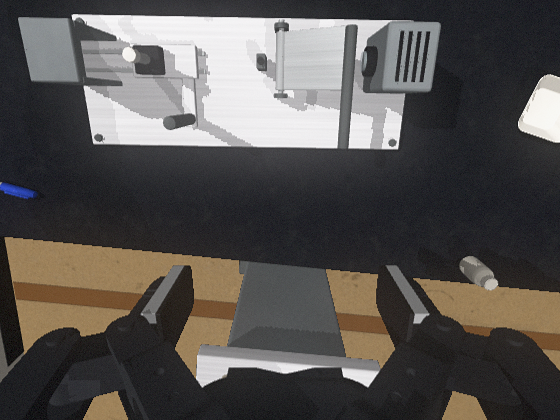

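The wrist view shows the post's top end at (166,122), with the bar across columns 338–357 and its grip point at (343,126), both matching the networks. The hinge axis is at column 281, so the hinge report is wrong. I'll take a second view while moving toward the post.

```bash
python3 -m creep '[[0.06,[0.0,-0.11,0.02],0],[0.06,[0.0,-0.11,0.02],0],[0.06,[0.0,-0.11,0.02],0],[0.06,[0.0,-0.11,0.02],0],[0.06,[0.0,-0.11,0.02],0],[0.06,[0.0,-0.11,0.02],0],[0.06,[0.0,-0.11,0.02],0],[0.06,[0.0,-0.11,0.02],0],[0.06,[0.0,-0.11,0.02],0],[0.06,[0.0,-0.11,0.02],0]]'
python3 m.py w2
```

```text
clock: 3.65
position: [0.4818, 0.1547, 0.2714]
eef_rot: [3.137, 0.167, 0.0]
wrist_force: [-0.5, 1.0, 0.1]
width: 0.0598
gripper_force: 0.0
[0.48181625 0.15465206 0.27137255]
bench [([330.8, 84.0], 0.86)]
   (array([ 0.5862,  0.1078, -0.0172]), [[-0.0, -0.1], [0.0, 0.1]])
post_top [([272.8, 122.9], 0.76), ([15.8, 50.7], 0.5)]
   (array([0.5398, 0.1723, 0.1114]), [[0.0, -0.4], [0.0, 0.5]])
flap_hinge [([376.7, 121.4], 0.75)]
   (array([0.5984, 0.1755, 0.5626]), [[87.8, -67.5], [-76.1, 61.8]])
flap_grip [([452.9, 122.5], 0.84), ([332.7, 83.4], 0.54)]
   (array([ 0.5555, -0.0071,  0.0825]), [[-0.1, -2.2], [0.1, 2.3]])
```

View pics/w2.png

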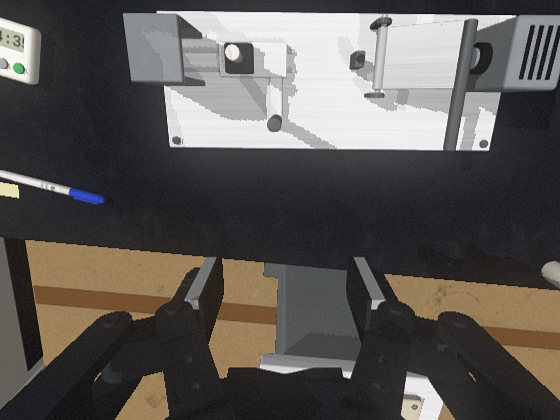

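The second view confirms it: the post's top is at (274,122) and the bar at (453,122), with the bench aligned with the tool to within about 0.5°. Next I'll grip the post.

```bash
python3 -m creep '[[0.06,[0.059,-0.010,0],0],[0.06,[0.059,-0.010,0],0],[0.06,[0.059,-0.010,0.02],0],[0.06,[0.059,-0.010,0.06],0],[0.06,[0.059,-0.010,0.1],0],[0.06,[0.059,-0.010,0.14],0],[0.06,[0.059,-0.010,0.17],0],[0.06,[0.059,-0.010,0.19],0],[0.06,[0.059,-0.010,0.2],0],[0.06,[0.059,-0.010,0.2],0]]' 20
python3 -m creep '[[0.0,[0,0,0],0],[0.0,[0,0,0],0],[0.0,[0,0,0],0],[0.0,[0,0,0],0],[0.0,[0,0,0],0],[0.0,[0,0,0],0],[0.0,[0,0,0],0],[0.0,[0,0,0],0],[0.0,[0,0,0],0],[0.0,[0,0,0],0]]' 20
```

```text
clock: 4.73
position: [0.5381, 0.1712, 0.0693]
eef_rot: [3.137, 0.169, -0.005]
wrist_force: [0.2, -0.1, -0.2]
width: 0.0602
gripper_force: 0.0
clock: 5.57
position: [0.54, 0.1718, 0.0727]
eef_rot: [3.137, 0.169, 0.003]
wrist_force: [-1.5, -1.8, 7.6]
width: 0.0128
gripper_force: 20.6
```

```bash
python3 -m creep '[[0.0,[0,-0.006,0],0],[0.0,[0,-0.012,0],0],[0.0,[0,-0.018,0],0],[0.0,[0,-0.024,0],0],[0.0,[0,-0.03,0],0],[0.0,[0,-0.036,0],0],[0.0,[0,-0.042,0],0],[0.0,[0,-0.048,0],0],[0.0,[0,-0.054,0],0],[0.0,[0,-0.058,0],0]]' 30
python3 -m creep '[[0.0,[0,-0.002,0],0],[0.0,[0,-0.005,0],0],[0.0,[0,-0.008,0],0],[0.0,[0,-0.01,0],0],[0.0,[0,-0.012,0],0],[0.0,[0,-0.014,0],0],[0.0,[0,-0.016,0],0],[0.0,[0,-0.018,0],0],[0.0,[0,-0.020,0],0],[0.0,[0,-0.020,0],0]]' 30
```

```text
clock: 6.4
position: [0.5345, 0.2298, 0.0727]
eef_rot: [-3.137, -0.169, -0.006]
wrist_force: [3.1, -1.4, 6.4]
width: 0.0128
gripper_force: 29.5
clock: 7.23
position: [0.5336, 0.2398, 0.0725]
eef_rot: [3.124, 0.157, 0.001]
wrist_force: [-4.6, -32.6, 26.2]
width: 0.0128
gripper_force: 33.0
```

```bash
python3 -m creep '[[0.0,[0,0.004,0],0],[0.0,[0,0.008,0],0],[0.05,[0,0.008,0],0],[0.05,[0,0.008,0],0],[0.05,[0,0.008,0],0],[0.05,[0,0.008,0],0],[0.05,[0,0.008,0],0],[0.05,[0,0.008,-0.02],0],[0.05,[0,0.008,-0.06],0],[0.05,[0,0.008,-0.1],0]]'
python3 -m creep '[[0.05,[-0.02,0.03,-0.1],0],[0.05,[-0.05,0.07,-0.1],0],[0.05,[-0.06,0.11,-0.1],0],[0.05,[-0.06,0.15,-0.1],0],[0.05,[-0.06,0.19,-0.1],0],[0.05,[-0.06,0.2,-0.1],0],[0.05,[-0.06,0.2,-0.1],0],[0.05,[-0.06,0.2,-0.1],0],[0.05,[-0.06,0.2,-0.1],0],[0.05,[-0.06,0.2,-0.1],0]]'
python3 m.py w3
```

```text
clock: 8.07
position: [0.5304, 0.2411, 0.1713]
eef_rot: [3.136, 0.171, -0.005]
wrist_force: [1.4, 0.1, 1.6]
width: 0.0501
gripper_force: 0.0
clock: 8.9
position: [0.4934, 0.0376, 0.2712]
eef_rot: [-3.136, -0.173, 0.0]
wrist_force: [0.1, -0.7, 0.7]
width: 0.0498
gripper_force: 0.0
[0.49336223 0.03756065 0.27117922]
bench [([235.8, 81.8], 0.89)]
   (array([ 0.5863,  0.1084, -0.0117]), [[-0.9, -0.4], [0.1, -0.3], [0.8, 0.8]])
post_top [([78.0, 122.4], 0.56)]
   (array([0.5477, 0.1594, 0.2105]), [[-33.4, -0.6], [16.4, 0.9], [20.2, -0.8]])
flap_hinge [([269.4, 117.2], 0.57), ([548.4, 103.7], 0.42)]
   (array([0.5698, 0.0895, 0.4279]), [[-2085.6, -163.7], [-1872.1, -12.9], [994.8, 15.2]])
flap_grip [([337.7, 124.8], 0.74)]
   (array([ 0.5552, -0.0082,  0.0804]), [[0.6, -1.9], [0.0, 2.6], [-0.6, -0.5]])
```

View pics/w3.png

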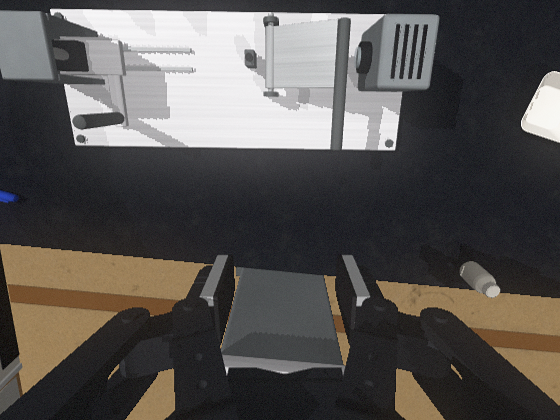

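The sample block is now under the hood (block at (75,55), post top at (78,122)), and the flap still lies on the lamp side with its bar at column 338. I'll triangulate the hinge from the last two views.

```bash
python3 - <<'E'
from h import *
import json
D=json.load(open('d.json'))
a,b=D['w2'],D['w3']
h,_=tri([np.array(a['P']),np.array(b['P'])],[a['flap_hinge'],b['flap_hinge']]);print('hinge',h,_)
p,_=tri([np.array(D[k]['P']) for k in('w1','w2','w3')],[D[k]['flap_grip'] for k in('w1','w2','w3')])
st=read_state();M=R.from_rotvec(st['eef_rot']).as_matrix()
for n,x in(('grip',p),('hinge',h)):print(n,x,'tool',M.T@(x-st['position']))
for t in('post_top',):print([planez(np.array(D[k]['P']),D[k][t],.1) for k in('w1','w2','w3')])
print([planez(np.array(D[k]['P']),D[k]['flap_grip'],.08) for k in('w1','w2','w3')],[planez(np.array(D[k]['P']),D[k]['flap_hinge'],.04) for k in('w2','w3')])
print(M.round(3).tolist())
E
```

```text
hinge [0.5514 0.0614 0.0521] [[0.1, -1.6], [-0.1, 1.6]]
grip [ 0.5552 -0.0082  0.0804] tool [0.05649423 0.05159281 0.19074552]
hinge [0.5514 0.0614 0.0521] tool [ 0.06032941 -0.01800067  0.21905681]
[array([0.5382, 0.1763]), array([0.5394, 0.1726]), array([0.5311, 0.2397])]
[array([ 0.5532, -0.008 ]), array([ 0.5577, -0.0077]), array([ 0.5548, -0.009 ])] [array([0.5493, 0.0577]), array([0.5524, 0.062 ])]
[[0.994, 0.109, -0.0], [0.109, -0.994, 0.0], [-0.0, -0.0, -1.0]]
```

```bash
python3 -m creep '[[0.05,[0.03,0.03,0],0],[0.05,[0.057,0.052,0],0],[0.05,[0.057,0.052,0],0],[0.05,[0.057,0.052,0.04],0],[0.05,[0.057,0.052,0.08],0],[0.05,[0.057,0.052,0.12],0],[0.05,[0.057,0.052,0.16],0],[0.05,[0.057,0.052,0.19],0],[0.05,[0.057,0.052,0.207],0],[0.05,[0.057,0.052,0.21],0]]' 20
python3 -m creep '[[0.05,[0,0,0],0],[0.02,[0,0,0],0],[0.02,[0,0,0],0],[0.0,[0,0,0],0],[0.0,[0,0,0],0],[0.0,[0,0,0],0],[0.0,[0,0,0],0],[0.0,[0,0,0],0],[0.0,[0,0,0],0],[0.0,[0,0,0],0]]' 20
python3 - <<'E'
from h import *
f=grab_frame('wrist');cv2.imwrite('pics/w4.png',f['frame'][:,:,::-1])
E
```

```text
clock: 9.98
position: [0.5534, -0.0092, 0.0576]
eef_rot: [-3.136, -0.17, 0.009]
wrist_force: [-0.1, -0.9, 1.3]
width: 0.0501
gripper_force: 0.0
clock: 10.82
position: [0.5567, -0.0091, 0.0628]
eef_rot: [-3.137, -0.17, -0.004]
wrist_force: [-0.9, 2.4, 7.1]
width: 0.0114
gripper_force: 21.5
```

View pics/w4.png

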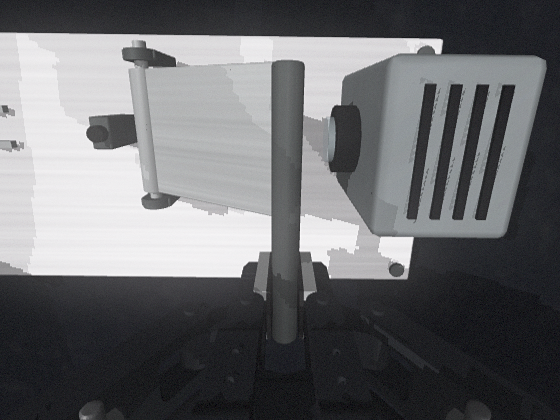

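The bar is firmly between the pads, crossing them at (285,280), with the plate and hinge axis to the left near column 145. Next I'll swing it along the 80 mm arc, halfway first.

```bash
python3 -m creep '[[0,[0,-0.0023,-0.0038],0],[0,[0,-0.0048,-0.0074],0],[0,[0,-0.0075,-0.0109],0],[0,[0,-0.0104,-0.0142],0],[0,[0,-0.0134,-0.0174],0],[0,[0,-0.0166,-0.0203],0],[0,[0,-0.02,-0.0232],0],[0,[0,-0.0236,-0.0258],0],[0,[0,-0.0272,-0.0282],0],[0,[0,-0.031,-0.0304],0]]' 30
```

```text
clock: 11.7
position: [0.554, 0.018, 0.0935]
eef_rot: [3.133, 0.165, 0.005]
wrist_force: [2.3, -10.7, 9.9]
width: 0.0108
gripper_force: 29.6
```

```bash
python3 -m creep '[[0,[0,-0.0036,-0.0018],0],[0,[0,-0.0072,-0.0035],0],[0,[0,-0.011,-0.005],0],[0,[0,-0.0148,-0.0062],0],[0,[0,-0.0186,-0.0073],0],[0,[0,-0.0225,-0.0082],0],[0,[0,-0.0264,-0.0089],0],[0,[0,-0.0304,-0.0094],0],[0,[0,-0.034,-0.0097],0],[0,[0,-0.034,-0.0097],0]]' 30
python3 - <<'E'
from h import *
st=read_state();f=grab_frame('wrist');cv2.imwrite('pics/w5.png',f['frame'][:,:,::-1]);p=P(f,st)
print(st['position'],st['wrist_force'])
for t in('flap_grip','flap_hinge'):print(t,[(np.round(a['location'],1).tolist(),round(a['score'],2)) for a in pinpoint('wrist',t)[:2]])
for y in (.055,.060,.065):
  for z in (.04,.12):
    for dx in(0,.08):
      q=p@[.552+dx*.995,y+dx*.1,z,1];print(y,z,dx,(q[:2]/q[2]).round(1))
E
```

```text
clock: 12.53
position: [0.5506, 0.0547, 0.1033]
eef_rot: [3.136, 0.169, 0.007]
wrist_force: [3.8, -3.5, 7.5]
width: 0.011
gripper_force: 31.2
[0.55055977 0.05469779 0.10329908] [ 3.83353448 -3.4877351   7.45975525]
flap_grip [([287.7, 289.0], 0.94)]
flap_hinge [([276.8, 222.7], 0.98)]
0.055 0.04 0 [285.1 220.8]
0.055 0.04 0.08 [286.1  97.9]
0.055 0.12 0 [285.7 284. ]
0.055 0.12 0.08 [287.4  95.9]
0.06 0.04 0 [277.9 220. ]
0.06 0.04 0.08 [277.9  97. ]
0.06 0.12 0 [274.6 283. ]
0.06 0.12 0.08 [274.   94.3]
0.065 0.04 0 [270.6 219.3]
0.065 0.04 0.08 [269.7  96. ]
0.065 0.12 0 [263.5 282. ]
0.065 0.12 0.08 [260.6  92.8]
```

View pics/w5.png

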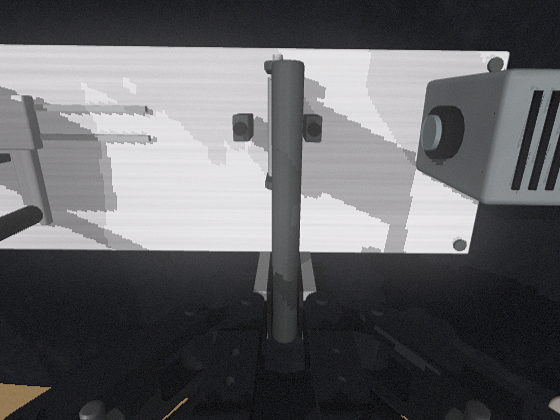

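The bar is at column 287.7, with the hinge axis at 277 and the two stop blocks centred on 277.5. That leaves about 6 mm (0.08 rad) still to go toward the hood.

```bash
python3 -m creep '[[0,[0,-0.001,0],0],[0,[0,-0.002,0],0],[0,[0,-0.003,0],0],[0,[0,-0.004,0],0],[0,[0,-0.005,0],0],[0,[0,-0.006,0],0],[0,[0,-0.006,0],0],[0,[0,-0.006,0],0],[0,[0,-0.006,0],0],[0,[0,-0.006,0],0]]' 30
python3 - <<'E'
from h import *
f=grab_frame('wrist');cv2.imwrite('pics/w6.png',f['frame'][:,:,::-1])
for t in('flap_grip','flap_hinge','post_top'):print(t,[(np.round(a['location'],1).tolist(),round(a['score'],2)) for a in pinpoint('wrist',t)[:2]])
st=read_state();print(st['position'],st['wrist_force'],st['qd'])
p=P(f,st)
for z in(.04,.12):
  q=p@[.551,.0603,z,1];print((q[:2]/q[2]).round(1))
E
```

```text
clock: 13.52
position: [0.55, 0.0602, 0.1031]
eef_rot: [3.136, 0.168, 0.007]
wrist_force: [5.5, -2.7, 4.1]
width: 0.0109
gripper_force: 31.2
flap_grip [([287.7, 290.4], 0.9)]
flap_hinge [([286.1, 223.2], 0.98)]
post_top []
[0.55000046 0.06018688 0.10305098] [ 5.50509309 -2.09208766  3.91388277] [-0.00085516 -0.00101864  0.00155385  0.00131908 -0.00054758  0.00147357
 -0.0007811 ]
[285.3 221.5]
[286.  285.2]
```

View pics/w6.png

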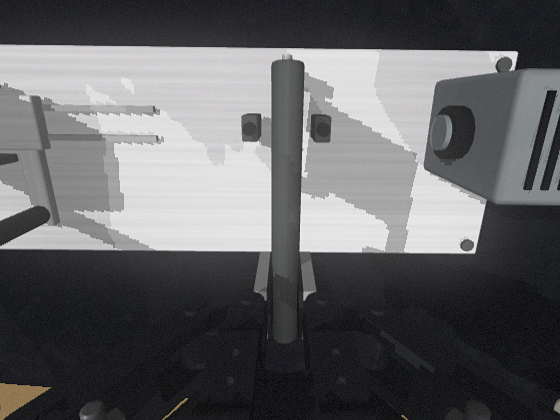

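The bar now covers the hinge axis (both at columns 286–288), midway between the stop blocks. The plate is upright and the arm is still, so I'll hand in.

```bash
python3 -c "
from workcell import *
print(hand_in())"
```

```text
the job is handed in; nothing more can be done
None
```

I handed the job in with the carriage pushed against its end stop under the hood and the flap upright, still held by its bar; the hand-in gave no verdict.

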